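# Stack two coil blocks on the core rod and cap it

### The arm

A 6-joint arm with a two-finger parallel gripper is mounted at the origin on the work surface. World frame = base frame: x ahead of the robot, y to its left, z up, the work surface at z = 0. Lengths are in m, angles in degrees, forces in N, time in s.
With the tool pointing down it reaches from about 0.35 to 0.875 m from the base axis. Payload 4.2 kg.
Tool frame: the origin (TCP) lies midway between the tips of the shut fingers; the grasp point (between the pads) lies 19 mm behind it; z points along the fingers, y is the line along which they close (so a half turn about z gives the same grasp; the last joint's range is limited). The gripper opens to 87 mm and grips with 3 to 60 N. Pads are 19 mm wide; open, the fingers measure 117 mm over their backs; the gripper's body (75 mm by 190 mm) begins 51 mm behind the grasp point.
Start: joints at [89.989, 22.042, 0.453, 0, -68.411, -14.817], TCP at [0.16, 0.604, 0.223] pointing down, gripper open.
Joint ranges: [-179.83, 179.83], [-69.29, 118.12], [-61.27, 80.66], [-181.25, 117.63], [-171.15, -9.14], [-177.46, 177.46]. Speed limits (degrees/s): [159.86, 159.86, 180, 180, 180, 180].

### API

Orientations are given as a 3x3 rotation matrix whose columns are the frame's x, y, z axes.
In Python, from station import r, cams gives the robot as it stands.
- The arm moves only by the tool play_rows, never from a script. Its argument "commands" is text: rows parted by semicolons, each of 6 numbers parted by spaces: the shift along the world's x, y, z normalised to -1 to 1, where 1 is 30 mm, then the turn, a rotation vector about the world's x, y, z normalised to -1 to 1, where 1 is 0.15 rad. A call has 1 to 20 rows; each row shifts and turns the commanded pose from where the row before left it; what a row does not reach is not made up. A row lasts 1/10 s, in which the tool goes at most 50 mm and 8.59 degrees, less where a joint would pass 70% of its speed; a pose out of reach is approached as far as the arm can. A call with a number of a shift or a turn outside -1 to 1 is refused whole. A call with a gripper value outside its range is refused whole. "grip" is the finger opening in mm, from 0 to 87, set as the call begins (left out, the last holds). The fingers move at their own pace and stop on an object; the grip force is fixed at half the most. Time passes only in rows, so rows that do not move let the fingers close. It gives the time, the measured TCP pose, the force, the opening and the grip force at its end, in the units of the state.
- r.sense(): the state, without advancing time (a new reading comes with each control period).
- cams.capture(name): name is "side" or "top" or "wrist"; returns (picture, depth): 384x512x3 uint8, blue, green, red; 384x512 float32, m along the optical axis (not along the pixel's ray), 0 where there is no reading.
- cams.camera_info(name): a dict with "mtx" (3x3 intrinsics, pixels), "R" (3x3) and "t" (3): a world point X has camera coordinates R X + t. Camera axes: x right, y down, z forward; pixel columns grow to the right and rows downward; lengths in m; the calibration is good to about 2 mm. A picture is of the moment at which its call begins: read the wrist's pose just before it. camera_info takes no time and is no camera call; for the wrist camera it gives the pose at the moment of the call.
- r.finish_job(): hands the job in; it is judged then, once.
The state is a dict: "time_s": time; "joints": joint angles; "joint_velocities": joint speeds; "effort": joint torques, N m; "tcp_pos": TCP position; "ee_rot": TCP orientation; "wrist_force": force on the tool from outside, world axes, zero at the start; "moment": the same for the moment, N m; "gripper_width": opening from 0.0 (shut) to 1.0 (fully open); "gripper_force": force on a finger pad.
Only numpy, scipy, OpenCV 4.12 (cv2) and the standard library are available. Lean on these libraries where they do the work, as an engineer would, in place of code of your own. Each camera call takes 0.05 s, during which the arm holds its last target. There are 200 camera calls.

### The job

Thread the blue coil block onto the horizontal rod of the coil stand and press it gently against the brass backing plate until the plate has given way by about 5 mm. Then slide the yellow block on, snug against the blue one, and last the red end cap, snug against the yellow block, leaving all three hanging on the rod and the plate about where you pressed it. Never ram the plate to its end or force anything on the rod, and leave the jar, pink box and screwdriver alone.

Things in the scene. Friction and masses are not known exactly. Their poses are not given: they have to be found in the camera images.
- stand: Grey coil stand, fixed: base plate (120 mm in own x, y -50 to +110 mm, 14 mm high), upright 60 mm wide, 143 mm high, and a steel rod along own +y. Origin: on the bench under the middle of the upright's front face; z up. On the rod a black clamp ring carries the brass backing plate, whose front face as found stands anywhere from 26 to 50 mm out from the upright: not reported, to be felt or seen.
- rod_tip (a point): Centre of the rod's tip, on its axis; axes as stand, +y points out of the rod's end. The rod is 13 mm in diameter, level, its axis 125 mm above the bench; it stands 132 mm out from the upright, the last 6 mm being a cone that narrows to 7 mm.
- backing (a joint): How far the brass backing plate (disc 34 mm wide, behind the blocks) is pushed in towards the upright, m: 0 as found, 0.012 at its end. It gives way only to about 8 N, slides at that force and stays where left (no spring). Wanted: about 5 mm (3 to 8 is good, over 10 is rammed). Each block bears on it through those before, so pressing a later block hard moves it further.
- coil_blue_c (a point): Centre of the blue moulded coil block, upright on the bench: 40 mm wide (own x), 26 mm thick (own y), 50 mm high (z), centre 25 mm above its underside. A 17 mm round hole, chamfered 2 mm, goes through the centre along own y; both ends alike. 0.1 to 0.2 kg. On the rod it hangs with its centre 2 mm below the rod's axis. Goes on first.
- coil_yellow_c (a point): Centre of the yellow moulded coil block: shape, size, mass, hole and axes as the blue one. Goes on second; snug means its centre is 26 mm farther out than the blue one's.
- cap_c (a point): Centre of the block part of the red end cap, upright on the bench: block 40 mm wide (own x), 24 mm thick (own y), 50 mm high (z), centre 25 mm up; a closed nose, 23 mm wide, juts 44 mm from its +y face. A 17 mm hole along y opens in the -y face, 64 mm deep (never bottoms). On the rod its +y points outwards. Snug: centre 25 mm beyond the yellow one's. 0.07 to 0.14 kg.
- jar_c (a point): Centre of a clear jar with a red lid, 56 mm in diameter, 75 mm high, standing on the bench. A bystander.
- partsbox_c (a point): Centre of a closed pink parts box with a white lid, 90 x 70 x 45 mm high. A bystander.
- driver_grip (a point): Middle of the handle of a screwdriver lying on the bench, orange handle. A bystander.
There are look-alikes about, which are no part of the job. Of the things like the part that bears coil_blue_c, leave any that is purple; of the rest the larger one is meant. Of the things that look like the stand, take the one that is farthest to the robot's right at the start.

How it is judged:
By the outcome, as a careful person would: the job done as asked, in the order asked, and still so for the second after the job is handed in, with the robot touching nothing.
It also fails if it takes over 72 s, if anything falls off the work surface, if the arm or the gripper's body presses on something with over 40 N, if the wrist force passes 120 N, or if a joint passes its speed limit or range.

## Working session

There is one attempt and no reset: what is moved stays moved. The work goes in short steps, Python scripts to look and compute and a tool call to move; the robot and the scene stay as the last step left them, time stands still between calls to the robot, and variables do not carry over. Pictures are saved under pics/ and viewed, at most 10 in all, crops included, and the job is handed in when it is done.

Besides the shell and the picture viewer there is one more tool, called after "Request:" in YAML: its name, and indented under it one key for each argument. play_rows: Moves the arm, as the interface text tells. Scaled input: -1 to 1 covers 30 mm each way for a shift and 0.15 rad each way for a turn. Its arguments: {"type":"object","properties":{"commands":{"type":"string"},"grip":{"type":"number"}},"required":["commands"]}

```bash
mkdir -p pics; ls
python3 - <<'E'
from station import r,cams
import cv2,numpy as np
s=r.sense(); print({k:np.round(v,3).tolist() for k,v in s.items()})
for n in("side","top"):
    p,d=cams.capture(n); cv2.imwrite(f"pics/{n}0.png",p); np.savez(f"{n}0.npz",p=p,d=d)
    i=cams.camera_info(n); print(n,np.round(i["mtx"],1).tolist(),np.round(i["R"],3).tolist(),np.round(i["t"],3).tolist(), (-i["R"].T@i["t"]).round(3))
E
```

```text
pics
{'time_s': 0.0, 'joints': [89.986, 22.092, 0.381, -0.028, -68.412, -14.818], 'joint_velocities': [-0.071, -0.042, 0.038, -0.067, -0.032, -0.049], 'effort': [0.002, -39.066, 18.741, 4.22, 0.011, -0.0], 'tcp_pos': [0.16, 0.604, 0.221], 'ee_rot': [[0.967, -0.256, -0.0], [-0.256, -0.967, -0.002], [0.0, 0.002, -1.0]], 'wrist_force': [0.201, 0.406, -0.342], 'moment': [0.011, -0.052, -0.013], 'gripper_force': 0.0, 'gripper_width': 1.002}
side [[443.8, 0.0, 253.6], [0.0, 443.8, 191.8], [0.0, 0.0, 1.0]] [[-0.971, -0.239, 0.009], [-0.154, 0.595, -0.789], [0.184, -0.767, -0.614]] [0.462, 0.182, 0.977] [0.297 0.752 0.74 ]
top [[347.8, 0.0, 258.5], [0.0, 347.8, 192.1], [0.0, 0.0, 1.0]] [[0.009, -1.0, -0.004], [-0.997, -0.008, -0.081], [0.081, 0.005, -0.997]] [-0.05, 0.515, 1.094] [ 0.425 -0.051  1.132]
```

View pics/top0.png

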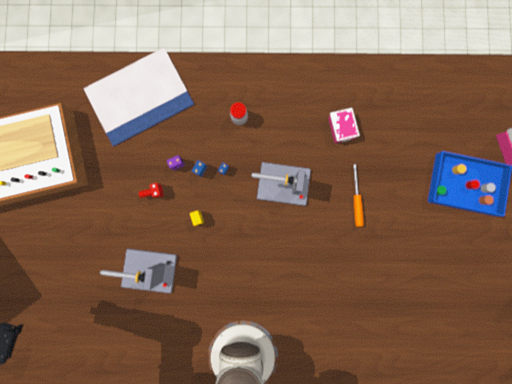

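View pics/side0.png

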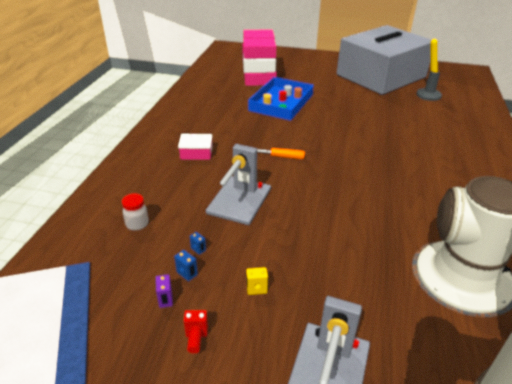

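The top view shows the wanted stand at about (290,183), with its rod tip at (252,176) pointing left. The blue blocks are at (199,168) (larger) and (223,168), purple at (175,162), yellow at (196,218) and the red cap at (152,190) with its nose to the left. The side view agrees.

```bash
cat > h.py <<'E'
import numpy as np,cv2
from station import r,cams
def snap(n,save=None):
    i=cams.camera_info(n); p,d=cams.capture(n)
    if save: cv2.imwrite(f"pics/{save}.png",p); np.savez(f"{save}.npz",p=p,d=d,**i)
    return p,d,i
def cloud(d,i):
    v,u=np.mgrid[:d.shape[0],:d.shape[1]]
    c=np.stack([u,v,np.ones_like(u)],-1)@np.linalg.inv(i["mtx"]).T*d[...,None]
    return (c-i["t"])@i["R"]
def onplane(uv,z,i):
    uv=np.atleast_2d(uv); w=np.c_[uv,np.ones(len(uv))]@np.linalg.inv(i["mtx"]).T@i["R"]
    o=-i["R"].T@i["t"]; return o+w*((z-o[2])/w[:,2])[:,None]
def proj(X,i):
    c=np.atleast_2d(X)@i["R"].T+i["t"]; q=c@i["mtx"].T; return q[:,:2]/q[:,2:]
H={'blue':[(100,120),],'yellow':[(22,35)],'red':[(0,6),(174,180)],'purple':[(125,155)]}
def mask(p,col,s=110,v=50):
    h=cv2.cvtColor(p,cv2.COLOR_BGR2HSV); m=np.zeros(p.shape[:2],bool)
    for a,b in H[col]: m|=(h[...,0]>=a)&(h[...,0]<=b)&(h[...,1]>s)&(h[...,2]>v)
    return m
def topface(p,d,i,col,z=.05,tol=.006,box=None,amin=60):
    """rectangles (world xy) of coloured flat tops at height z, by depth cloud"""
    P=cloud(d,i); m=mask(p,col)&(d>0)&(abs(P[...,2]-z)<tol)
    n,l,st,ce=cv2.connectedComponentsWithStats(m.astype(np.uint8))
    out=[]
    for k in range(1,n):
        if st[k,4]<amin: continue
        out.append((st[k,4],ce[k].round(0),P[l==k]))
    return out
E
python3 - <<'E'
from h import *
for n in("top","side"):
    z=np.load(n+"0.npz"); p,d=z["p"],z["d"]; i=cams.camera_info(n); P=cloud(d,i)
    for c in H:
        m=mask(p,c)&(d>0)&(P[...,2]>.012)
        nn,l,st,ce=cv2.connectedComponentsWithStats(m.astype(np.uint8))
        for k in range(1,nn):
            if st[k,4]<25: continue
            Q=P[l==k]; 
            print(n,c,st[k,4],ce[k].round(),"lo",np.percentile(Q,3,0).round(3),"hi",np.percentile(Q,97,0).round(3))
    if n=="top":
        m=(abs(P[...,2]-.125)<.02)&(P[...,1]>-.2)&(P[...,1]<.05)&(P[...,0]>.3)&(P[...,0]<.6)
        Q=P[m]; print(len(Q)); print(Q[np.argsort(Q[:,1])][::8].round(3))
E
```

```text
top blue 1034 [473. 183.] lo [ 0.454 -0.839  0.013] hi [ 0.642 -0.597  0.043]
top blue 106 [199. 168.] lo [0.569 0.127 0.015] hi [0.607 0.161 0.055]
top blue 50 [223. 168.] lo [0.575 0.055 0.017] hi [0.605 0.081 0.042]
top yellow 43 [461. 169.] lo [ 0.586 -0.697  0.032] hi [ 0.603 -0.676  0.038]
top yellow 135 [196. 218.] lo [0.412 0.133 0.017] hi [0.45  0.163 0.054]
top red 202 [238. 110.] lo [ 0.744 -0.001  0.07 ] hi [0.786 0.042 0.079]
top red 72 [473. 184.] lo [ 0.536 -0.739  0.017] hi [ 0.555 -0.714  0.038]
top red 217 [152. 192.] lo [0.497 0.265 0.016] hi [0.536 0.33  0.053]
top purple 131 [175. 163.] lo [0.59  0.201 0.014] hi [0.623 0.24  0.053]
383
[[ 0.565 -0.176  0.139]
 [ 0.528 -0.174  0.138]
 [ 0.524 -0.173  0.142]
 [ 0.522 -0.17   0.14 ]
 [ 0.536 -0.17   0.142]
 [ 0.55  -0.17   0.145]
 [ 0.53  -0.167  0.142]
 [ 0.51  -0.167  0.143]
 [ 0.559 -0.165  0.141]
 [ 0.536 -0.164  0.143]
 [ 0.567 -0.164  0.145]
 [ 0.567 -0.162  0.142]
 [ 0.564 -0.161  0.144]
 [ 0.565 -0.159  0.14 ]
 [ 0.533 -0.159  0.143]
 [ 0.562 -0.158  0.121]
 [ 0.527 -0.156  0.141]
 [ 0.534 -0.154  0.13 ]
 [ 
[... 1063 characters left out ...]
2  0.02 ] hi [ 0.602 -0.672  0.038]
side yellow 48 [239. 160.] lo [ 0.534 -0.127  0.116] hi [ 0.559 -0.121  0.142]
side yellow 431 [256. 279.] lo [0.413 0.139 0.014] hi [0.45  0.169 0.052]
side yellow 145 [338. 324.] lo [0.251 0.294 0.118] hi [0.277 0.301 0.143]
side red 51 [283.  95.] lo [ 0.535 -0.733  0.014] hi [ 0.554 -0.714  0.039]
side red 27 [260. 184.] lo [ 0.499 -0.195  0.015] hi [ 0.511 -0.175  0.028]
side red 321 [132. 202.] lo [0.745 0.003 0.062] hi [0.789 0.046 0.078]
side red 733 [195. 328.] lo [0.499 0.27  0.017] hi [0.536 0.336 0.052]
side red 47 [355. 343.] lo [0.219 0.242 0.017] hi [0.228 0.253 0.029]
side purple 324 [163. 288.] lo [0.591 0.204 0.014] hi [0.623 0.245 0.052]
```

Run:
```python
from h import *
s=r.sense(); i=cams.camera_info("wrist"); R=s["ee_rot"]; c=-i["R"].T@i["t"]
print("cam in tool",(np.array(R).T@(c-s["tcp_pos"])).round(3),"axes in tool\n",(np.array(R).T@i["R"].T).round(3)); print(i["mtx"].round(1))
for n in("blue","yellow","red"):
  z=np.load("side0.npz"); ii=cams.camera_info("side")
```

```text
cam in tool [ 0.078  0.001 -0.163] axes in tool
 [[ 0.001 -0.958 -0.285]
 [ 1.     0.001 -0.   ]
 [ 0.    -0.285  0.958]]
[[324.6   0.  250.9]
 [  0.  324.6 191.3]
 [  0.    0.    1. ]]
```

Request:
play_rows:
  commands: "0.667 -0.844 0.037 0 0 -0.486;0.667 -0.844 0.037 0 0 -0.486;0.667 -0.844 0.037 0 0 -0.486;0.667 -0.844 0.037 0 0 -0.486;0.667 -0.844 0.037 0 0 -0.486;0.667 -0.844 0.037 0 0 -0.486;0.667 -0.844 0.037 0 0 -0.486;0.667 -0.844 0.037 0 0 -0.486;0.667 -0.844 0.037 0 0 -0.486;0.667 -0.844 0.037 0 0 -0.486;0.667 -0.844 0.037 0 0 -0.486;0.667 -0.844 0.037 0 0 -0.486;0.667 -0.844 0.037 0 0 -0.486;0.667 -0.844 0.037 0 0 -0.486;0.667 -0.844 0.037 0 0 -0.486;0.667 -0.844 0.037 0 0 -0.486;0.667 -0.844 0.037 0 0 -0.486;0.667 -0.844 0.037 0 0 -0.486;0 0 0 0 0 0;0 0 0 0 0 0"
  grip: 60

```text
time_s: 2.1
tcp_pos: [0.52, 0.1478, 0.2419]
ee_rot: [[-0.001, -1.0, -0.001], [-1.0, 0.001, -0.0], [0.0, 0.001, -1.0]]
wrist_force: [-0.5, 0.7, 0.5]
gripper_width: 0.688
gripper_force: 0.0
```

Run:
```python
from h import *
s=r.sense(); print(s["tcp_pos"],s["ee_rot"],s["time_s"])
p,d,i=snap("wrist","w1")
for c in ('blue','yellow','red'):
    for a,ce,Q in topface(p,d,i,c,.05,.006,amin=150):
        rc=cv2.minAreaRect(Q[:,:2].astype(np.float32)*1000); print(c,a,ce,np.round(rc[0],1),np.round(rc[1],1),round(rc[2],1), Q[:,2].mean().round(4))
```

```text
[0.51997842 0.14779553 0.24188721] [[-1.38507592e-03 -9.99998231e-01 -1.27243584e-03]
 [-9.99998985e-01  1.38550071e-03 -3.33021846e-04]
 [ 3.34784218e-04  1.27197329e-03 -9.99999135e-01]] 2.1
blue 711 [187. 165.] [590.3 145.4] [26.  39.4] 61.7 0.0506
yellow 817 [328. 169.] [432.5 149.9] [40.3 26.7] 20.1 0.0508
```

View pics/w1.png

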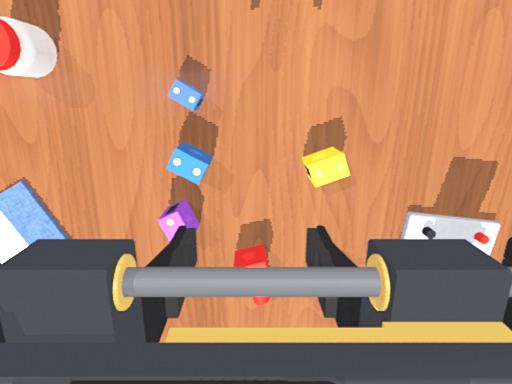

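The wrist view shows blue at (187,163), yellow at (326,167), the cap at (252,260) behind the fingers, and the purple and small blue blocks apart. Next I look at the stand from above.

Request:
play_rows:
  commands: "0 -0.8 0 0 0 0;0 -0.9 0 0 0 0;0.1 -0.9 0 0 0 0;0.1 -0.9 0 0 0 0;0.1 -0.9 0 0 0 0;0.1 -0.9 0 0 0 0;0.1 -0.9 0 0 0 0;0.1 -0.9 0 0 0 0;0 -0.8 0 0 0 0;0 0 0 0 0 0;0 0 0 0 0 0"

```text
time_s: 3.25
tcp_pos: [0.5378, -0.0879, 0.2424]
ee_rot: [[0.0, -1.0, -0.0], [-1.0, -0.0, 0.0], [-0.0, 0.0, -1.0]]
wrist_force: [-0.2, 0.4, -0.1]
gripper_width: 0.689
gripper_force: 0.0
```

Run:
```python
from h import *
s=r.sense(); print(s["tcp_pos"],s["time_s"])
p,d,i=snap("wrist","w2")
P=cloud(d,i)
m=(P[...,2]>.11)&(P[...,2]<.15)&(d>0)&(P[...,1]>-.2)&(P[...,1]<0)&(P[...,0]>.49)&(P[...,0]<.6)
Q=P[m]
for y in np.arange(-.18,-.015,.006):
    k=Q[abs(Q[:,1]-y)<.003]
    if len(k): print(round(y,3),len(k),"x",np.percentile(k[:,0],[2,98]).round(4),"z",np.percentile(k[:,2],[50,97]).round(4))
```

```text
[ 0.5378424  -0.08786941  0.24242415] 3.25
-0.18 43 x [0.5532 0.5684] z [0.1427 0.1439]
-0.174 439 x [0.5162 0.5693] z [0.1435 0.1448]
-0.168 614 x [0.5124 0.5695] z [0.1438 0.1452]
-0.162 605 x [0.5129 0.5698] z [0.1438 0.1453]
-0.156 359 x [0.513  0.5582] z [0.1431 0.1449]
-0.15 138 x [0.5371 0.5544] z [0.1313 0.1331]
-0.144 225 x [0.5325 0.5563] z [0.1366 0.1394]
-0.138 195 x [0.5328 0.5563] z [0.1362 0.1392]
-0.132 201 x [0.5371 0.5614] z [0.1333 0.1382]
-0.126 284 x [0.5303 0.5614] z [0.14   0.1435]
-0.12 91 x [0.5312 0.5534] z [0.1315 0.1376]
-0.114 103 x [0.5414 0.5534] z [0.1314 0.1336]
-0.108 103 x [0.5423 0.5544] z [0.1314 0.133 ]
-0.102 94 x [0.5431 0.5554] z [0.1314 0.1334]
-0.096 101 x [0.544  0.5564] z [0.1314 0.1332]
-0.09 96 x [0.5449 0.5566] z [0.1316 0.1332]
-0.084 92 x [0.5457 0.5575] z [0.1314 0.1332]
-0.078 92 x [0.546  0.5585] z [0.1314 0.1331]
-0.072 88 x [0.5469 0.5596] z [0.1313 0.1328]
-0.066 89 x [0.5479 0.5596] z [0.1316 0.1331]
-0.06 89 x [0.5488 0.5607] z [0.1316 0.1332]
-0.054 87 x [0.5489 0.5617] z [0.1316 0.1332]
-0.048 81 x [0.5499 0.5623] z [0.1315 0.1333]
-0.042 88 x [0.5508 0.5629] z [0.1314 0.1332]
-0.036 81 x [0.5518 0.5641] z [0.1313 0.1332]
-0.03 56 x [0.552  0.5639] z [0.1309 0.1326]
-0.024 8 x [0.5558 0.5613] z [0.1294 0.1301]
```

View pics/w2.png

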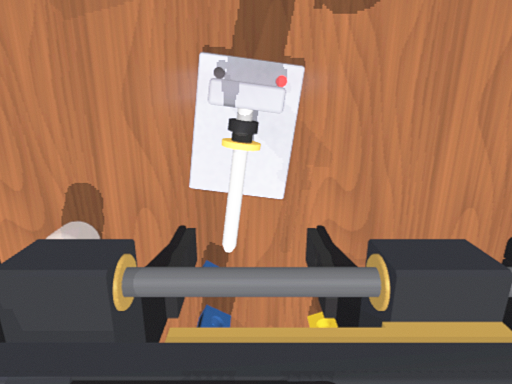

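Wrist view: the rod runs from the upright at about (245,95) to its tip at (229,246), with the brass plate at (241,144). That puts the rod axis 7.6° off +y, the plate front about 34 mm out, and the tip at about (0.560,-0.023). Now I go to the blue block.

Request:
play_rows:
  commands: "0.194 0.864 -0.37 0 0 -0.366;0.194 0.864 -0.37 0 0 -0.366;0.194 0.864 -0.37 0 0 -0.366;0.194 0.864 -0.37 0 0 -0.366;0.194 0.864 -0.37 0 0 -0.366;0.194 0.864 -0.37 0 0 -0.366;0.194 0.864 -0.37 0 0 -0.366;0.194 0.864 -0.37 0 0 -0.366;0.194 0.864 -0.37 0 0 -0.366;0 0 -0.7 0 0 0;0 0 -0.7 0 0 0;0 0 -0.7 0 0 0;0 0 -0.7 0 0 0;0 0 -0.7 0 0 0;0 0 -0.45 0 0 0;0 0 -0.45 0 0 0;0 0 0 0 0 0;0 0 0 0 0 0"

```text
time_s: 5.1
tcp_pos: [0.5908, 0.1451, 0.0109]
ee_rot: [[-0.474, -0.881, 0.001], [-0.881, 0.474, 0.0], [-0.0, -0.0, -1.0]]
wrist_force: [0.3, 1.5, 0.6]
gripper_width: 0.688
gripper_force: 0.0
```

Request:
play_rows:
  commands: "0 0 0 0 0 0;0 0 0 0 0 0;0 0 0 0 0 0;0 0 0 0 0 0;0 0 0 0 0 0;0 0 0 0 0 0"
  grip: 30

```text
time_s: 5.7
tcp_pos: [0.5908, 0.1448, 0.0113]
ee_rot: [[-0.474, -0.88, 0.001], [-0.88, 0.474, 0.0], [-0.001, -0.001, -1.0]]
wrist_force: [-0.5, -0.6, 4.1]
gripper_width: 0.458
gripper_force: 30.0
```

Request:
play_rows:
  commands: "0 0 0.5 0 0 0;0 0 0.8 0 0 0;0 0 0.8 0 0 0;0 0 0.8 0 0 0;0 0 0.433 0 0 0;-0.133 -0.638 0 0 0 0.4015;-0.133 -0.638 0 0 0 0.4015;-0.133 -0.638 0 0 0 0.4015;-0.133 -0.638 0 0 0 0.4015;-0.133 -0.638 0 0 0 0.4015;-0.133 -0.638 0 0 0 0.4015;0 0 0 0 0 0;0 0 0 0 0 0"

```text
time_s: 7.0
tcp_pos: [0.5662, 0.0296, 0.11]
ee_rot: [[-0.134, -0.991, -0.001], [-0.991, 0.134, -0.0], [0.0, 0.001, -1.0]]
wrist_force: [0.1, 0.6, -1.8]
gripper_width: 0.459
gripper_force: 30.0
```

Run:
```python
from h import *
s=r.sense(); print(s["tcp_pos"],s["wrist_force"],s["time_s"])
p,d,i=snap("wrist","w3"); p2,d2,i2=snap("side","s3")
P=cloud(d,i)
m=mask(p,'blue')&(d>0)&(P[...,2]>.13)
print(m.sum()); Q=P[m]; t=Q[Q[:,2]>np.percentile(Q[:,2],60)-.004]
print(cv2.minAreaRect(t[:,:2].astype(np.float32)*1000),np.percentile(t[:,2],[5,50,95]))
y,x=250,225
cv2.imwrite("pics/c3.png",np.hstack([cv2.resize(p,(400,300)),cv2.resize(p2[110:260,150:350],(400,300))]))
```

```text
[0.56620337 0.02964782 0.11002149] [ 0.07536258  0.57751891 -1.84587121] 7.0
3001
((565.3718872070312, 29.963054656982422), (27.156761169433594, 41.1196403503418), 81.98048400878906) [0.14603756 0.14949567 0.15058404]
```

View pics/c3.png

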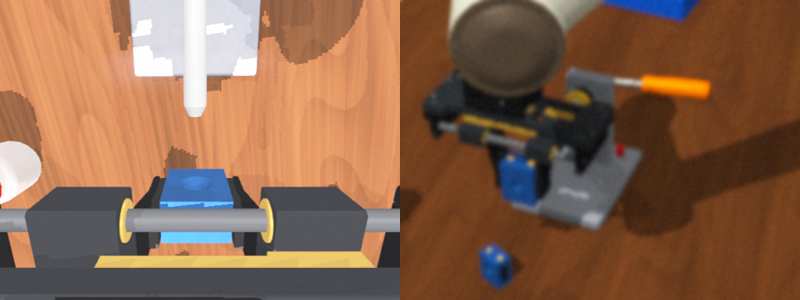

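The left panel shows the held blue block facing the rod, with its hole at about (197,183) and the tip at about (196,112). I compare the two in this same image.

```bash
cat >> h.py <<'E'
def rod(d,i,y0,y1):
    P=cloud(d,i); Q=P[(d>0)&(P[...,2]>.118)&(P[...,2]<.14)&(P[...,0]>.51)&(P[...,0]<.60)&(P[...,1]>y0)&(P[...,1]<y1)]
    c=[]
    for y in np.arange(y0+.003,y1-.002,.006):
        k=Q[abs(Q[:,1]-y)<.003]
        if len(k)>20: c.append([y,np.percentile(k[:,0],[1,99]).mean(),np.percentile(k[:,2],90)])
    c=np.array(c); f=np.polyfit(c[:,0],c[:,1],1); return f,np.median(c[:,2]),Q[:,1].max()
E
python3 - <<'E'
from h import *
z=np.load("w3.npz")
f,zt,ym=rod(z["d"],z,-.10,-.028); print("slope",f[0],np.degrees(np.arctan(f[0])),"x at y=.03",np.polyval(f,.03),"x at -.023",np.polyval(f,-.023),zt,ym)
P=cloud(z["d"],z); k=mask(z["p"],'blue')&(z["d"]>0)&(P[...,2]>.09)
Q=P[k]
# axes: u along rod, n across
a=np.arctan(f[0]); u=np.array([np.sin(a),np.cos(a)]); n=np.array([u[1],-u[0]])
print("across",np.percentile(Q[:,:2]@n,[1,99]),np.percentile(Q[:,:2]@n,[1,99]).mean()-(np.array([f[1],0])@n), "along",np.percentile(Q[:,:2]@u,[1,99]),"ztop",np.percentile(Q[:,2],95))
E
```

```text
slope 0.11952747507671552 6.816082565517984 x at y=.03 0.5655242871584027 x at -.023 0.5591893309793369 0.13268743381335085 -0.028017871419162736
across [0.53840195 0.57776306] 0.0001156917353143383 along [0.08340035 0.10968845] ztop 0.15021669779110527
```

Request:
play_rows:
  commands: "-0.056 -0.44 0.033 0 0 0;-0.056 -0.44 0 0 0 0;-0.056 -0.44 0 0 0 0;-0.038 -0.3 0 0 0 0;-0.038 -0.3 0 0 0 0;-0.038 -0.3 0 0 0 0;0 0 0 0 0 0"

```text
time_s: 7.8
tcp_pos: [0.5578, -0.0379, 0.1116]
ee_rot: [[-0.134, -0.991, -0.0], [-0.991, 0.134, -0.0], [0.0, 0.0, -1.0]]
wrist_force: [-0.2, 0.2, -1.2]
gripper_width: 0.458
gripper_force: 30.0
```

Request:
play_rows:
  commands: "-0.038 -0.3 0 0 0 0;-0.038 -0.3 0 0 0 0;-0.038 -0.3 0 0 0 0;-0.038 -0.3 0 0 0 0;-0.038 -0.3 0 0 0 0;-0.03 -0.2 0 0 0 0;0 0 0 0 0 0;0 0 0 0 0 0"

```text
time_s: 8.6
tcp_pos: [0.5515, -0.0879, 0.1116]
ee_rot: [[-0.133, -0.991, 0.0], [-0.991, 0.133, 0.0], [-0.0, -0.0, -1.0]]
wrist_force: [-0.0, -0.2, -0.9]
gripper_width: 0.462
gripper_force: 30.0
```

Request:
play_rows:
  commands: "-0.013 -0.1 0 0 0 0;-0.013 -0.1 0 0 0 0;-0.013 -0.1 0 0 0 0;-0.013 -0.1 0 0 0 0;-0.009 -0.067 0 0 0 0;0 0 0 0 0 0"

```text
time_s: 9.2
tcp_pos: [0.5496, -0.1021, 0.1116]
ee_rot: [[-0.133, -0.991, -0.0], [-0.991, 0.133, 0.0], [0.0, 0.0, -1.0]]
wrist_force: [0.8, -0.2, -1.3]
gripper_width: 0.455
gripper_force: 30.0
```

Request:
play_rows:
  commands: "-0.008 -0.066 0 0 0 0;0 0 0 0 0 0"

```text
time_s: 9.4
tcp_pos: [0.5494, -0.1039, 0.1116]
ee_rot: [[-0.133, -0.991, -0.0], [-0.991, 0.133, -0.0], [0.0, 0.0, -1.0]]
wrist_force: [0.3, -0.0, -0.8]
gripper_width: 0.455
gripper_force: 30.0
```

Request:
play_rows:
  commands: "-0.004 -0.033 0 0 0 0;-0.004 -0.033 0 0 0 0;0 0 0 0 0 0"

```text
time_s: 9.7
tcp_pos: [0.5491, -0.1058, 0.1116]
ee_rot: [[-0.133, -0.991, -0.0], [-0.991, 0.133, -0.0], [0.0, 0.0, -1.0]]
wrist_force: [0.0, -0.1, -1.4]
gripper_width: 0.458
gripper_force: 30.0
```

Request:
play_rows:
  commands: "-0.004 -0.033 0 0 0 0;0 0 0 0 0 0"

```text
time_s: 9.9
tcp_pos: [0.549, -0.1068, 0.1116]
ee_rot: [[-0.133, -0.991, -0.0], [-0.991, 0.133, -0.0], [0.0, 0.0, -1.0]]
wrist_force: [-1.0, -0.5, -2.0]
gripper_width: 0.459
gripper_force: 30.0
```

Request:
play_rows:
  commands: "-0.004 -0.033 0 0 0 0;0 0 0 0 0 0"

```text
time_s: 10.1
tcp_pos: [0.5489, -0.1078, 0.1116]
ee_rot: [[-0.133, -0.991, -0.0], [-0.991, 0.133, 0.0], [-0.0, 0.0, -1.0]]
wrist_force: [-0.1, 0.4, -0.8]
gripper_width: 0.457
gripper_force: 30.0
```

Request:
play_rows:
  commands: "-0.004 -0.033 0 0 0 0;0 0 0 0 0 0"

```text
time_s: 10.3
tcp_pos: [0.5488, -0.1088, 0.1116]
ee_rot: [[-0.133, -0.991, -0.0], [-0.991, 0.133, 0.0], [0.0, 0.0, -1.0]]
wrist_force: [0.2, 0.2, -0.4]
gripper_width: 0.455
gripper_force: 30.0
```

Request:
play_rows:
  commands: "-0.004 -0.033 0 0 0 0;0 0 0 0 0 0"

```text
time_s: 10.5
tcp_pos: [0.5487, -0.1098, 0.1116]
ee_rot: [[-0.133, -0.991, 0.0], [-0.991, 0.133, -0.0], [0.0, -0.0, -1.0]]
wrist_force: [1.7, -0.2, -1.6]
gripper_width: 0.458
gripper_force: 30.0
```

Request:
play_rows:
  commands: "-0.004 -0.033 0 0 0 0;0 0 0 0 0 0"

```text
time_s: 10.7
tcp_pos: [0.5485, -0.1108, 0.1116]
ee_rot: [[-0.133, -0.991, -0.0], [-0.991, 0.133, -0.0], [0.0, 0.0, -1.0]]
wrist_force: [-0.0, 0.6, -1.1]
gripper_width: 0.463
gripper_force: 30.0
```

Run:
```python
from h import *
p,d,i=snap("wrist","w4"); P=cloud(d,i)
a=np.radians(7.2);u=np.array([np.sin(a),np.cos(a)])
b=mask(p,'blue')&(P[...,2]>.13); q=mask(p,'yellow')&(P[...,2]>.11)&(P[...,1]<-.09)
for m in(b,q): print(m.sum(),np.percentile(P[m][:,:2]@u,[1,3,50,97,99]).round(4),np.percentile(P[m][:,2],97))
print("upright",)
m=(abs(P[...,2]-.144)<.002)&(P[...,1]<-.14); print(np.percentile(P[m][:,:2]@u,[1,50,99]))
cv2.imwrite("pics/c4.png",cv2.resize(p[30:330,120:380],(780,600)[:1]*1+(600,)) if 0 else cv2.resize(p[100:300,150:350],(600,600)))
```

```text
3326 [-0.0543 -0.0541 -0.0517 -0.0284 -0.0279] 0.1521926468218513
1657 [-0.0779 -0.0772 -0.059  -0.0548 -0.0545] 0.20362584572732093
upright
[-0.10642545 -0.09751849 -0.08781773]
```

View pics/c4.png

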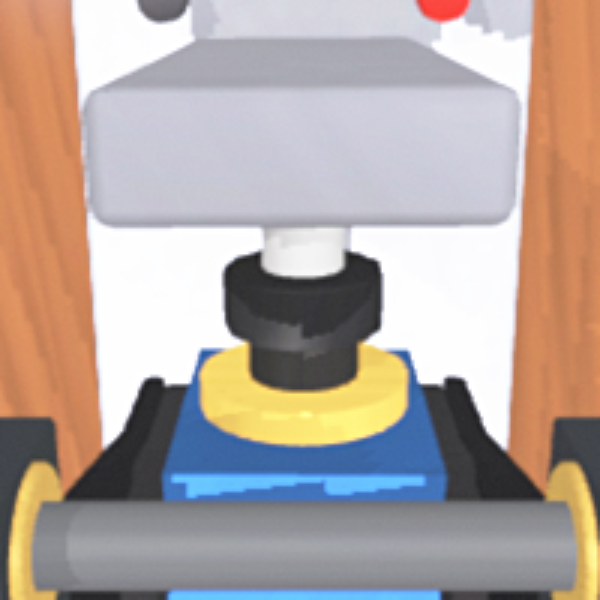

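The close view shows the blue block's face touching or almost touching the brass plate, at (300,430) in the crop. Contact is imminent.

Request:
play_rows:
  commands: "-0.004 -0.033 0 0 0 0;0 0 0 0 0 0"

```text
time_s: 10.95
tcp_pos: [0.5486, -0.1112, 0.1116]
ee_rot: [[-0.133, -0.991, 0.0], [-0.991, 0.133, 0.001], [-0.001, -0.0, -1.0]]
wrist_force: [-0.9, 2.2, -0.1]
gripper_width: 0.456
gripper_force: 30.0
```

Request:
play_rows:
  commands: "-0.004 -0.033 0 0 0 0;0 0 0 0 0 0"

```text
time_s: 11.15
tcp_pos: [0.5485, -0.1115, 0.1116]
ee_rot: [[-0.132, -0.991, 0.001], [-0.991, 0.132, 0.002], [-0.002, -0.0, -1.0]]
wrist_force: [-1.4, 6.0, -0.1]
gripper_width: 0.46
gripper_force: 30.0
```

Request:
play_rows:
  commands: "-0.004 -0.033 0 0 0 0;-0.004 -0.033 0 0 0 0;-0.004 -0.033 0 0 0 0;0 0 0 0 0 0"

```text
time_s: 11.55
tcp_pos: [0.5482, -0.114, 0.1117]
ee_rot: [[-0.132, -0.991, 0.001], [-0.991, 0.132, 0.002], [-0.002, -0.0, -1.0]]
wrist_force: [-0.3, 8.2, 0.3]
gripper_width: 0.456
gripper_force: 30.0
```

Request:
play_rows:
  commands: "-0.004 -0.033 0 0 0 0;-0.004 -0.033 0 0 0 0;0 0 0 0 0 0"

```text
time_s: 11.85
tcp_pos: [0.548, -0.116, 0.1117]
ee_rot: [[-0.132, -0.991, 0.001], [-0.991, 0.132, 0.002], [-0.002, -0.0, -1.0]]
wrist_force: [-0.6, 7.9, -0.2]
gripper_width: 0.457
gripper_force: 30.0
```

```bash
cat > look.py <<'E'
from h import *
import sys
p,d,i=snap("wrist",sys.argv[1]); P=cloud(d,i)
a=np.radians(7.2);u=np.array([np.sin(a),np.cos(a)])
for c,zmin in(('blue',.13),('yellow',.115),('red',.13)):
    m=mask(p,c)&(P[...,2]>zmin)&(P[...,2]<.16)&(P[...,1]<.02)&(d>0)
    if m.sum()<20: continue
    s=P[m][:,:2]@u; print(c,m.sum(),np.percentile(s,[1,3,50,97,99]).round(4),np.percentile(P[m][:,2],[3,97]).round(4))
m=(abs(P[...,2]-.144)<.003)&(P[...,1]<-.14)&(d>0); print("upright",np.percentile(P[m][:,:2]@u,[1,50,99]))
E
python3 look.py w5
```

```text
blue 3227 [-0.0594 -0.0593 -0.0568 -0.0338 -0.0332] [0.1359 0.1522]
yellow 1257 [-0.0643 -0.0641 -0.0634 -0.0595 -0.0591] [0.1232 0.1431]
upright [-0.1067085  -0.09783217 -0.08779875]
```

Request:
play_rows:
  commands: "0.005 0.04 0 0 0 0;0 0 -0.03 0 0 0;0 0 -0.03 0 0 0;0 0 0 0 0 0"

```text
time_s: 12.3
tcp_pos: [0.5484, -0.116, 0.11]
ee_rot: [[-0.132, -0.991, 0.001], [-0.991, 0.132, 0.001], [-0.001, -0.001, -1.0]]
wrist_force: [-0.0, 4.5, 0.6]
gripper_width: 0.46
gripper_force: 30.0
```

Request:
play_rows:
  commands: "0 0 0 0 0 0;0 0 0 0 0 0;0 0 0 0 0 0;0 0 0.3 0 0 0;0 0 0.8 0 0 0;0 0 1 0 0 0;0 0 0 0 0 0"
  grip: 60

```text
time_s: 13.0
tcp_pos: [0.5509, -0.117, 0.1781]
ee_rot: [[-0.132, -0.991, 0.01], [-0.991, 0.132, -0.001], [-0.0, -0.01, -1.0]]
wrist_force: [0.2, -0.3, 0.3]
gripper_width: 0.689
gripper_force: 0.0
```

```bash
python3 look.py w6
```

```text
blue 2352 [-0.0588 -0.0587 -0.0492 -0.0337 -0.0331] [0.1399 0.1501]
yellow 303 [-0.0638 -0.0637 -0.0617 -0.0591 -0.0486] [0.1329 0.1442]
upright [-0.10655029 -0.09748352 -0.08736404]
```

Request:
play_rows:
  commands: "-0.387 0.888 0 0 0 0.3223;-0.387 0.888 0 0 0 0.3223;-0.387 0.888 0 0 0 0.3223;-0.387 0.888 0 0 0 0.3223;-0.387 0.888 0 0 0 0.3223;-0.387 0.888 0 0 0 0.3223;-0.387 0.888 0 0 0 0.3223;-0.387 0.888 -0.3 0 0 0.3223;-0.387 0.888 -0.5 0 0 0.3223;-0.387 0.888 -0.5 0 0 0.3223;0 0 -0.5 0 0 0;0 0 0 0 0 0;0 0 0 0 0 0"

```text
time_s: 14.35
tcp_pos: [0.4317, 0.1497, 0.1187]
ee_rot: [[0.343, -0.939, -0.001], [-0.939, -0.343, -0.001], [0.001, 0.001, -1.0]]
wrist_force: [0.6, 0.4, -0.4]
gripper_width: 0.69
gripper_force: 0.0
```

Request:
play_rows:
  commands: "0.025 0 -0.8 0 0 0;0 0 -0.8 0 0 0;0 0 -0.8 0 0 0;0 0 -0.8 0 0 0;0 0 -0.39 0 0 0;0 0 0 0 0 0;0 0 0 0 0 0"

```text
time_s: 15.05
tcp_pos: [0.4334, 0.15, 0.0118]
ee_rot: [[0.343, -0.939, 0.001], [-0.939, -0.343, 0.001], [-0.0, -0.001, -1.0]]
wrist_force: [-0.1, 1.1, -0.5]
gripper_width: 0.692
gripper_force: 0.0
```

Request:
play_rows:
  commands: "0 0 0 0 0 0;0 0 0 0 0 0;0 0 0 0 0 0;0 0 0 0 0 0;0 0 0 0 0 0"
  grip: 30

```text
time_s: 15.55
tcp_pos: [0.4328, 0.1502, 0.0117]
ee_rot: [[0.344, -0.939, 0.001], [-0.939, -0.344, 0.0], [-0.0, -0.001, -1.0]]
wrist_force: [-1.6, -0.1, 5.1]
gripper_width: 0.456
gripper_force: 30.0
```

Request:
play_rows:
  commands: "0 0 0.5 0 0 0;0 0 0.8 0 0 0;0 0 0.8 0 0 0;0 0 0.8 0 0 0;0 0 0.443 0 0 0;0.635 -0.574 0 0 0 -0.46;0.635 -0.574 0 0 0 -0.46;0.635 -0.574 0 0 0 -0.46;0.635 -0.574 0 0 0 -0.46;0.635 -0.574 0 0 0 -0.46;0.635 -0.574 0 0 0 -0.46;0.635 -0.574 0 0 0 -0.46;0 0 0 0 0 0;0 0 0 0 0 0;0 0 0 0 0 0"

```text
time_s: 17.05
tcp_pos: [0.5649, 0.0297, 0.1109]
ee_rot: [[-0.131, -0.991, -0.001], [-0.991, 0.131, -0.0], [0.0, 0.001, -1.0]]
wrist_force: [-0.6, 0.6, -1.6]
gripper_width: 0.457
gripper_force: 30.0
```

```bash
cat > pre.py <<'E'
from h import *
import sys
col=sys.argv[1]; p,d,z=snap("wrist",sys.argv[2])
f,zt,ym=rod(d,z,-.085,-.03); print("ang",np.degrees(np.arctan(f[0])),"x at -.03",np.polyval(f,-.03),zt)
P=cloud(d,z); k=mask(p,col)&(d>0)&(P[...,2]>.09)&(P[...,2]<.16)&(P[...,1]>-.02)&(P[...,1]<.06); Q=P[k]
a=np.radians(7.2); u=np.array([np.sin(a),np.cos(a)]); n=np.array([u[1],-u[0]])
print("block minus rod across",np.percentile(Q[:,:2]@n,[1,99]).mean()-np.array([np.polyval(f,-.05),-.05])@n,"along",np.percentile(Q[:,:2]@u,[1,99]),"ztop",np.percentile(Q[:,2],95))
E
python3 pre.py yellow w7; python3 look.py w8
```

```text
ang 7.44750028925652 x at -.03 0.558636761778224 0.13262255097373732
block minus rod across -0.0017730263948660951 along [0.08610692 0.11202904] ztop 0.15061872953165992
yellow 3133 [0.0863 0.0864 0.0871 0.0907 0.0915] [0.1163 0.1509]Traceback (most recent call last):
  File "look.py", line 9, in <module>
    m=(abs(P[...,2]-.144)<.003)&(P[...,1]<-.14)&(d>0); print("upright",np.percentile(P[m][:,:2]@u,[1,50,99]))
                                                                       ~~~~~~~~~~~~~^^^^^^^^^^^^^^^^^^^^^^^^
    return _quantile_unchecked(
        a, q, axis, out, overwrite_input, method, keepdims, weights)
    return _ureduce(a,
                    func=_quantile_ureduce_func,
    ...<5 lines>...
                    overwrite_input=overwrite_input,
                    method=method)
    r = func(a, **kwargs)
    result = _quantile(arr,
                       quantiles=q,
    ...<2 lines>...
                       out=out,
                       weights=wgt)
    slices_having_nans = np.isnan(arr[-1, ...])
                                  ~~~^^^^^^^^^
IndexError: index -1 is out of bounds for axis 0 with size 0
```

Request:
play_rows:
  commands: "0.05 0 0.02 0 0 0;-0.056 -0.44 0 0 0 0;-0.056 -0.44 0 0 0 0;-0.056 -0.44 0 0 0 0;-0.038 -0.3 0 0 0 0;-0.038 -0.3 0 0 0 0;-0.038 -0.3 0 0 0 0;0 0 0 0 0 0"

```text
time_s: 17.95
tcp_pos: [0.5586, -0.0383, 0.112]
ee_rot: [[-0.134, -0.991, -0.0], [-0.991, 0.134, -0.0], [0.0, 0.0, -1.0]]
wrist_force: [-0.5, 0.4, -1.0]
gripper_width: 0.455
gripper_force: 30.0
```

Request:
play_rows:
  commands: "-0.038 -0.3 0 0 0 0;-0.038 -0.3 0 0 0 0;-0.038 -0.3 0 0 0 0;-0.026 -0.2 0 0 0 0;-0.013 -0.1 0 0 0 0;-0.013 -0.1 0 0 0 0;0 0 0 0 0 0;0 0 0 0 0 0"

```text
time_s: 18.75
tcp_pos: [0.554, -0.0761, 0.112]
ee_rot: [[-0.132, -0.991, 0.0], [-0.991, 0.132, 0.0], [-0.0, -0.0, -1.0]]
wrist_force: [-0.2, 0.2, -1.3]
gripper_width: 0.459
gripper_force: 30.0
```

Request:
play_rows:
  commands: "-0.04 -0.05 0 0 0 0;-0.013 -0.1 0 0 0 0;-0.013 -0.1 0 0 0 0;-0.009 -0.067 0 0 0 0;0 0 0 0 0 0;0 0 0 0 0 0"

```text
time_s: 19.35
tcp_pos: [0.5517, -0.0858, 0.112]
ee_rot: [[-0.132, -0.991, -0.0], [-0.991, 0.132, 0.0], [-0.0, 0.0, -1.0]]
wrist_force: [-1.3, 0.0, -1.7]
gripper_width: 0.457
gripper_force: 30.0
```

Request:
play_rows:
  commands: "-0.004 -0.033 0 0 0 0;0 0 0 0 0 0"

```text
time_s: 19.55
tcp_pos: [0.5516, -0.0866, 0.112]
ee_rot: [[-0.132, -0.991, -0.0], [-0.991, 0.132, 0.0], [-0.0, 0.0, -1.0]]
wrist_force: [-0.2, -0.1, -0.8]
gripper_width: 0.461
gripper_force: 30.0
```

Request:
play_rows:
  commands: "-0.004 -0.033 0 0 0 0;0 0 0 0 0 0"

```text
time_s: 19.75
tcp_pos: [0.5514, -0.0877, 0.112]
ee_rot: [[-0.132, -0.991, -0.0], [-0.991, 0.132, -0.0], [0.0, 0.0, -1.0]]
wrist_force: [-0.2, -0.6, -1.7]
gripper_width: 0.454
gripper_force: 30.0
```

Request:
play_rows:
  commands: "-0.004 -0.033 0 0 0 0;0 0 0 0 0 0"

```text
time_s: 19.95
tcp_pos: [0.5513, -0.0887, 0.112]
ee_rot: [[-0.132, -0.991, 0.0], [-0.991, 0.132, 0.0], [-0.0, -0.0, -1.0]]
wrist_force: [-0.2, 0.1, -2.2]
gripper_width: 0.452
gripper_force: 30.0
```

Request:
play_rows:
  commands: "-0.003 -0.025 0 0 0 0;0 0 0 0 0 0"

```text
time_s: 20.15
tcp_pos: [0.5514, -0.089, 0.1121]
ee_rot: [[-0.132, -0.991, 0.0], [-0.991, 0.132, 0.001], [-0.001, -0.0, -1.0]]
wrist_force: [0.1, 2.8, -1.6]
gripper_width: 0.459
gripper_force: 30.0
```

Request:
play_rows:
  commands: "-0.002 -0.017 0 0 0 0;0 0 0 0 0 0"

```text
time_s: 20.35
tcp_pos: [0.5514, -0.0891, 0.112]
ee_rot: [[-0.132, -0.991, 0.001], [-0.991, 0.132, 0.001], [-0.001, -0.0, -1.0]]
wrist_force: [-0.7, 5.3, -0.3]
gripper_width: 0.458
gripper_force: 30.0
```

```bash
python3 look.py w9
```

```text
blue 5484 [-0.0591 -0.0589 -0.0491 -0.034  -0.0334] [0.1404 0.15  ]
yellow 3493 [-0.0638 -0.0637 -0.0311 -0.0074 -0.0068] [0.1357 0.1521]
upright [-0.10657359 -0.09728035 -0.08737025]
```

Request:
play_rows:
  commands: "0.004 0.033 0 0 0 0;0 0 -0.03 0 0 0;0 0 -0.03 0 0 0;0 0 0 0 0 0"

```text
time_s: 20.8
tcp_pos: [0.5516, -0.089, 0.1102]
ee_rot: [[-0.132, -0.991, 0.001], [-0.991, 0.132, -0.0], [0.0, -0.001, -1.0]]
wrist_force: [0.3, 2.3, -1.6]
gripper_width: 0.46
gripper_force: 30.0
```

Request:
play_rows:
  commands: "0 0 0 0 0 0;0 0 0 0 0 0;0 0 0 0 0 0;0 0 0.3 0 0 0;0 0 0.8 0 0 0;0 0 1 0 0 0;0 0 0 0 0 0"
  grip: 60

```text
time_s: 21.5
tcp_pos: [0.5544, -0.0891, 0.1785]
ee_rot: [[-0.131, -0.991, 0.01], [-0.991, 0.131, -0.001], [-0.001, -0.01, -1.0]]
wrist_force: [-0.2, 0.2, 1.0]
gripper_width: 0.688
gripper_force: 0.0
```

```bash
python3 look.py w10
```

```text
blue 2458 [-0.0588 -0.0587 -0.0483 -0.0342 -0.0337] [0.143  0.1501]
yellow 2526 [-0.0636 -0.0629 -0.0226 -0.0075 -0.0067] [0.1392 0.1501]
upright [-0.10637309 -0.09695974 -0.087135  ]
```

Request:
play_rows:
  commands: "-0.087 0.932 0 0 0 0.161;-0.087 0.932 0 0 0 0.161;-0.087 0.932 0 0 0 0.161;-0.087 0.932 0 0 0 0.161;-0.087 0.932 0 0 0 0.161;-0.087 0.932 0 0 0 0.161;-0.087 0.932 0 0 0 0.161;-0.087 0.932 0 0 0 0.161;-0.087 0.932 0 0 0 0.161;-0.087 0.932 0 0 0 0.161;-0.087 0.932 0 0 0 0.161;-0.087 0.932 0 0 0 0.161;-0.087 0.932 0 0 0 0.161;0 0 0 0 0 0;0 0 0 0 0 0"

```text
time_s: 23.05
tcp_pos: [0.5167, 0.2746, 0.1724]
ee_rot: [[0.181, -0.983, -0.002], [-0.983, -0.181, -0.001], [0.001, 0.002, -1.0]]
wrist_force: [0.3, 0.6, 0.3]
gripper_width: 0.69
gripper_force: 0.0
```

Run:
```python
from h import *
p,d,i=snap("wrist","w11"); P=cloud(d,i)
for c,am in (('red',100),):
    for a,ce,Q in topface(p,d,i,c,.05,.006,amin=am):
        rc=cv2.minAreaRect(Q[:,:2].astype(np.float32)*1000); print(c,a,ce,np.round(rc[0],1),np.round(rc[1],1),round(rc[2],1))
m=mask(p,'red')&(d>0)&(P[...,2]>.01)&(P[...,2]<.07); print(m.sum(),np.percentile(P[m],[1,99],axis=0))
```

```text
red 1017 [246. 189.] [519.5 280.1] [39.8 24.5] 14.7
2125 [[0.49750324 0.26407852 0.01240375]
 [0.53996677 0.33311826 0.05235064]]
```

View pics/w11.png

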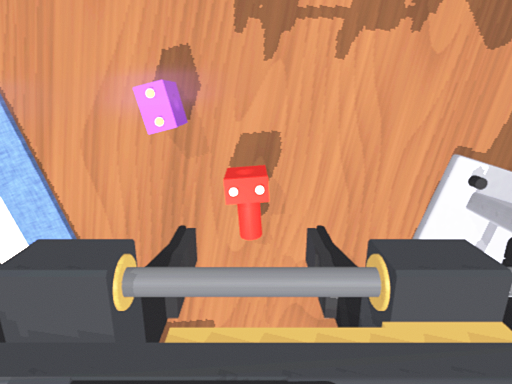

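The wrist view shows the cap's block at (246,189) with its nose down to (250,238), i.e. towards +y, so its orientation already suits the rod. Now I grasp it.

Request:
play_rows:
  commands: "0.093 0.183 -0.3 0 0 0.5;0 0 -0.8 0 0 0;0 0 -0.8 0 0 0;0 0 -0.8 0 0 0;0 0 -0.8 0 0 0;0 0 -0.8 0 0 0;0 0 -0.6 0 0 0;0 0 -0.45 0 0 0;0 0 0 0 0 0;0 0 0 0 0 0"

```text
time_s: 24.1
tcp_pos: [0.5206, 0.2798, 0.0131]
ee_rot: [[0.253, -0.967, 0.001], [-0.967, -0.253, 0.0], [0.0, -0.001, -1.0]]
wrist_force: [1.0, -0.4, -0.2]
gripper_width: 0.689
gripper_force: 0.0
```

Request:
play_rows:
  commands: "0 0 0 0 0 0;0 0 0 0 0 0;0 0 0 0 0 0;0 0 0 0 0 0;0 0 0 0 0 0"
  grip: 30

```text
time_s: 24.6
tcp_pos: [0.5203, 0.2803, 0.0134]
ee_rot: [[0.254, -0.967, 0.001], [-0.967, -0.254, 0.0], [-0.0, -0.001, -1.0]]
wrist_force: [-0.4, -0.0, 4.5]
gripper_width: 0.456
gripper_force: 30.0
```

Request:
play_rows:
  commands: "0 0 0.5 0 0 0;0 0 0.8 0 0 0;0 0 0.8 0 0 0;0 0 0.8 0 0 0;0 0 0.443 0 0 0;0.173 -0.907 0 0 0 -0.2857;0.173 -0.907 0 0 0 -0.2857;0.173 -0.907 0 0 0 -0.2857;0.173 -0.907 0 0 0 -0.2857;0.173 -0.907 0 0 0 -0.2857;0.173 -0.907 0 0 0 -0.2857;0.173 -0.907 0 0 0 -0.2857;0.173 -0.907 0 0 0 -0.2857;0.173 -0.907 0 0 0 -0.2857;0 0 0 0 0 0;0 0 0 0 0 0;0 0 0 0 0 0"

```text
time_s: 26.3
tcp_pos: [0.5666, 0.0357, 0.1126]
ee_rot: [[-0.128, -0.992, -0.001], [-0.992, 0.128, -0.0], [0.0, 0.001, -1.0]]
wrist_force: [0.2, 0.6, -0.3]
gripper_width: 0.459
gripper_force: 30.0
```

```bash
sed -i 's/-.085,-.03)/-.064,-.026)/' pre.py; python3 pre.py red w12
```

```text
ang 6.5503203224496 x at -.03 0.5583029067671919 0.13265075195261855
block minus rod across -0.0008221180419780705 along [0.09363119 0.12964391] ztop 0.15068341506395688
```

Request:
play_rows:
  commands: "0.02 0 0.02 0 0 0;-0.056 -0.44 0 0 0 0;-0.056 -0.44 0 0 0 0;-0.056 -0.44 0 0 0 0;-0.038 -0.3 0 0 0 0;-0.038 -0.3 0 0 0 0;-0.038 -0.3 0 0 0 0;0 0 0 0 0 0"

```text
time_s: 27.15
tcp_pos: [0.5588, -0.0326, 0.1136]
ee_rot: [[-0.13, -0.991, -0.0], [-0.991, 0.13, -0.0], [0.0, 0.0, -1.0]]
wrist_force: [0.5, 0.2, -0.4]
gripper_width: 0.456
gripper_force: 30.0
```

Request:
play_rows:
  commands: "-0.038 -0.3 0 0 0 0;-0.026 -0.2 0 0 0 0;-0.013 -0.1 0 0 0 0;-0.013 -0.1 0 0 0 0;0 0 0 0 0 0;0 0 0 0 0 0"

```text
time_s: 27.75
tcp_pos: [0.5564, -0.0524, 0.1136]
ee_rot: [[-0.129, -0.992, 0.0], [-0.992, 0.129, 0.0], [-0.0, -0.0, -1.0]]
wrist_force: [-0.5, -0.2, -1.0]
gripper_width: 0.461
gripper_force: 30.0
```

Request:
play_rows:
  commands: "-0.03 -0.1 0 0 0 0;-0.013 -0.1 0 0 0 0;-0.013 -0.1 0 0 0 0;0 0 0 0 0 0;0 0 0 0 0 0"

```text
time_s: 28.25
tcp_pos: [0.5546, -0.0615, 0.1136]
ee_rot: [[-0.129, -0.992, 0.0], [-0.992, 0.129, 0.0], [-0.0, -0.0, -1.0]]
wrist_force: [0.4, 0.4, -0.9]
gripper_width: 0.457
gripper_force: 30.0
```

Request:
play_rows:
  commands: "-0.004 -0.033 0 0 0 0;0 0 0 0 0 0"

```text
time_s: 28.45
tcp_pos: [0.5545, -0.0625, 0.1136]
ee_rot: [[-0.129, -0.992, -0.0], [-0.992, 0.129, -0.0], [0.0, 0.0, -1.0]]
wrist_force: [-0.3, -0.2, -0.4]
gripper_width: 0.453
gripper_force: 30.0
```

Request:
play_rows:
  commands: "-0.004 -0.033 0 0 0 0;0 0 0 0 0 0"

```text
time_s: 28.65
tcp_pos: [0.5544, -0.0634, 0.1136]
ee_rot: [[-0.129, -0.992, 0.0], [-0.992, 0.129, 0.0], [-0.0, -0.0, -1.0]]
wrist_force: [0.9, -0.2, -2.0]
gripper_width: 0.458
gripper_force: 30.0
```

Request:
play_rows:
  commands: "-0.003 -0.025 0 0 0 0;0 0 0 0 0 0"

```text
time_s: 28.85
tcp_pos: [0.5543, -0.0642, 0.1136]
ee_rot: [[-0.129, -0.992, -0.0], [-0.992, 0.129, -0.0], [0.0, 0.0, -1.0]]
wrist_force: [0.1, -0.4, -1.2]
gripper_width: 0.456
gripper_force: 30.0
```

Request:
play_rows:
  commands: "-0.003 -0.025 0 0 0 0;0 0 0 0 0 0"

```text
time_s: 29.05
tcp_pos: [0.5543, -0.0645, 0.1136]
ee_rot: [[-0.129, -0.992, 0.0], [-0.992, 0.129, 0.001], [-0.001, -0.0, -1.0]]
wrist_force: [0.3, 2.3, -0.5]
gripper_width: 0.457
gripper_force: 30.0
```

Request:
play_rows:
  commands: "-0.002 -0.017 0 0 0 0;0 0 0 0 0 0;0.003 0.025 0 0 0 0;0 0 -0.03 0 0 0;0 0 -0.03 0 0 0;0 0 0 0 0 0"

```text
time_s: 29.65
tcp_pos: [0.5547, -0.0646, 0.1119]
ee_rot: [[-0.129, -0.992, 0.001], [-0.992, 0.129, 0.0], [-0.0, -0.001, -1.0]]
wrist_force: [1.0, 3.0, -0.2]
gripper_width: 0.459
gripper_force: 30.0
```

Request:
play_rows:
  commands: "0 0 0 0 0 0;0 0 0 0 0 0;0 0 0 0 0 0;0 0 0.3 0 0 0;0 0 0.8 0 0 0;0 0 0.8 0 0 0;0 -0.3 0.5 0 0 0;0 -0.6 0.3 0 0 0;0 -0.6 0 0 0 0;0 0 0 0 0 0;0 0 0 0 0 0"
  grip: 60

```text
time_s: 30.75
tcp_pos: [0.5541, -0.1099, 0.1932]
ee_rot: [[-0.13, -0.992, 0.0], [-0.992, 0.13, 0.0], [-0.0, -0.0, -1.0]]
wrist_force: [-0.2, 0.3, 0.1]
gripper_width: 0.689
gripper_force: 0.0
```

```bash
python3 look.py w13; python3 -c "
from h import *
p=cv2.imread('pics/w13.png');s,_,_=snap('side','s13')
cv2.imwrite('pics/c13.png',np.hstack([cv2.resize(p,(400,300)),cv2.resize(s[110:260,150:350],(400,300))]))"
```

```text
blue 2023 [-0.0589 -0.0588 -0.049  -0.0343 -0.0338] [0.141 0.15 ]
yellow 2034 [-0.0636 -0.0629 -0.0226 -0.0077 -0.0071] [0.1395 0.1501]
red 1070 [-0.0062 -0.0058  0.04    0.0593  0.0604] [0.1308 0.1501]
upright [-0.10641333 -0.09707857 -0.08703742]
```

View pics/c13.png

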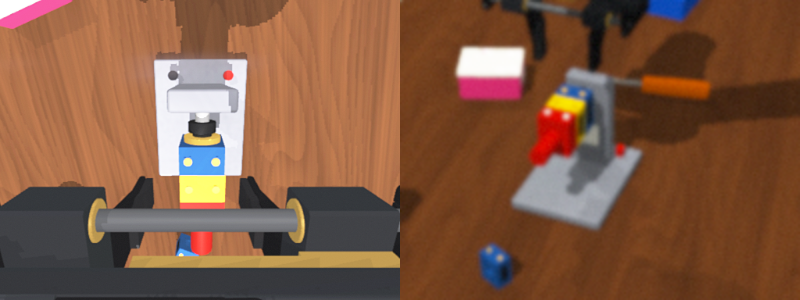

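Both panels show blue, yellow and red snug on the rod against the plate, with the gripper clear above. I hand in the job.

```bash
python3 -c "
from station import r
print(r.finish_job())"
```

```text
the job is handed in; nothing more can be done
None
```

The blue block, yellow block and red cap hang snug on the rod in that order, with the brass plate pressed in by about 4.7 mm; the job was handed in at about 31 s, and no verdict was shown.

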